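# Set and lock the sliding leg of a fry-basket rest

## Task

Pull out the sliding leg of the fry-basket rest, against its return spring, until its red pointer is on the yellow length mark; holding it there, squeeze the red cam lever fully shut against the leg (never shut it away from the mark). Finish while still holding on: leg on the mark, lever squeezed shut between your fingers, do not let go. Leave the other things on the table where they are.

Things in the scene. Friction and masses are not known exactly. Their poses are not given: they have to be found in the camera images.
- rest: Fixed basket rest, bolted down at a yaw within 0.35 rad: aluminium base plate 140 (x) x 340 (y) x 12 high, dark rail along its y axis, a steel fork (110 high) near its -y end, a portal (56 high) near its +y end. Origin on the table under the rail's centre line; z up, +y along the rail = the way the leg pulls out; +x across the rail, to the side of lever and mark.
- leg: Sliding leg, moves only along its y (axes as the rest's), 0 to 160 mm out, +y = out; starts fully in. A spring pulls it home with 4 to 5.5 N always, even when the lever is shut: it runs back unless held. Origin on the table below the centre of its finger grip: an upright grey web, x -5 to 5, y -45 to 45, up to z 85 mm. A foot and a fork (110 high) at y +250.
- grip (a point): Centre of the finger pocket on the leg, at (-27, 0, 65) mm in its frame: two black cheeks stick out from the web's -x face to x -50, z 45 to 85, clear gap between them y -20 to 20. A finger pointing down in the gap drags the leg out by the +y cheek. Nothing of the rest within 60 mm in y of here is higher than 42 mm, save web, cheeks, lever, mark (36).
- lever: Red cam lever hinged on the leg about a vertical axis; origin on the hinge, at (10, -38, 66) mm in the leg's frame. The bar runs 85 along its own +y, 10 thick, 34 high. Shut, against a stop: its y parallel to the leg's y, its outer face 15 mm on the +x side of the leg's centre line. It starts open, 0.26 to 0.34 rad clockwise from above. Stiff: stays where left; 4 N shuts it.
- lever_tip (a point): Near the lever's free end, 80 mm from the hinge, which swings out to the leg's +x when open. Open, beside mid-grip the lever's outer face is up to 33 mm from the leg's centre line. A gripper open 66 to 85 mm, closing line along the leg's x, centred at leg x +5, y 0, has one finger in the pocket, the other outside the lever; closing it shuts the lever (20 mm then between the pads).
- pointer (a point): Free end of the leg's thin red pointer, at (44, 80, 34) mm in the leg's frame.
- mark: Yellow length mark, 28 (x) x 6 (y) x 24 high, fixed on the +x edge of the base plate (its top 36 above the table); axes parallel to the rest's. Origin: middle in y of the lower edge of its end towards the rail. The pointer is on the mark when its y in this frame is 0 (it passes 2 mm clear of the block). At the start the mark is 50 to 130 mm further out (+y) than the pointer.
- basket: Bystander, not to be moved: a wire fry basket, 260 x 130 x 120, with a black handle; origin centre of its underside.
- sauce_a: Bystander, not to be moved: a yellow squeeze bottle, 56 across, 130 tall; origin centre of its underside.
- sauce_b: Bystander, not to be moved: a red squeeze bottle, 56 across, 130 tall; origin centre of its underside.
- salt: Bystander, not to be moved: a white salt jar with a steel cap, 48 across, 85 tall, near the rest's fixed end; origin centre of its underside.
- spatula: Bystander, not to be moved: a spatula, 240 long, lying on the table on the far side of the rest; origin on its underside.
- pan: Bystander, not to be moved: a steel pan, 170 across, 90 tall, standing on the hob; origin centre of its underside.

How it is judged (in metres and radians):
On the way:
1. the pointer is held on the mark (within 5 mm) with the lever still open (0.2 rad or more) (y of pointer in the frame of mark between -0.005 and 0.005 m and angle between the y axis of lever and the y axis of leg, either way round above 0.2 rad), for 0.2 s.
At the end, for the whole second after the job is handed in: The pointer is within 5 mm of the mark along the rail, the lever is shut (within 0.06 rad of parallel to the leg), and the fingers still hold leg and lever, pressing with more than 1.5 N on the lever and on the leg (lever included) (y of pointer in the frame of mark between -0.005 and 0.005 m and angle between the y axis of lever and the y axis of leg, either way round below 0.06 rad and contact force between the fingers and lever above 1.5 N and contact force between the fingers and leg above 1.5 N); the arm keeps its last pose, push and grip.
It fails at once if the lever is shut more than half way while the pointer is more than 10 mm off the mark (angle between the y axis of lever and the y axis of leg, either way round below 0.13 rad and not (y of pointer in the frame of mark between -0.01 and 0.01 m)).
It fails at once if a bystander is moved by more than 30 mm (distance of any of basket, sauce_a, sauce_b, salt, spatula, pan from where it was at the start of the episode above 0.03 m).
It also fails if it takes over 32 s, if anything falls off the work surface, if the arm or the gripper's body presses on something with over 40 N, if the wrist force passes 120 N, or if a joint passes its speed limit or range.

## Robot

A 6-joint arm with a two-finger parallel gripper is mounted at the origin on the work surface. World frame = base frame: x ahead of the robot, y to its left, z up, the work surface at z = 0. Lengths are in m, angles in degrees, forces in N, time in s.
With the tool pointing down it reaches from about 0.275 to 0.75 m from the base axis. Payload 10.2 kg.
Tool frame: the origin (TCP) lies midway between the tips of the shut fingers; the grasp point (between the pads) lies 19 mm behind it; z points along the fingers, y is the line along which they close (so a half turn about z gives the same grasp; the last joint's range is limited). The gripper opens to 85 mm and grips with 20 to 120 N. Pads are 22 mm wide; open, the fingers measure 114 mm over their backs; the gripper's body (76 mm by 85 mm) begins 54 mm behind the grasp point. The pads swing forward as they close: fully open they stand 13 mm farther back than shut.
Start: joints at [51.543, 17.928, 85.812, -0, 76.261, -12.8], TCP at [0.227, 0.473, 0.231] pointing down, gripper open.
Joint ranges: [-168.41, 168.41], [-55.51, 124.54], [10.69, 146.95], [-70.63, 250.63], [1, 178], [-165.06, 165.06]. Speed limits (degrees/s): [136.94, 136.94, 172.46, 180, 180, 180].

## Interface

Orientations are given as a 3x3 rotation matrix whose columns are the frame's x, y, z axes.
In Python, from cell import r gives the robot as it stands. The module is installed in compiled form; this text tells all that it offers.
- The arm moves only by the tool servo_tool, never from a script. Its argument "rows" is a list of rows, each a list of 3 entries, a list of its own where there are three numbers: the finger opening in m, from 0 to 0.0854, then the shift along the tool's x, y, z in m, then the turn about the tool's z in rad. In form: [[grip, [dx, dy, dz], roll], ...]. A call has 1 to 20 rows; each row is the pose to reach, as a shift and turn from the pose commanded when the call began, along the tool's axes at that moment; what a row does not reach only later rows make up. A row lasts 1/8 s, in which the tool goes at most 62.5 mm and 10.7 degrees, less where a joint would pass 70% of its speed; a pose out of reach is approached as far as the arm can. A call with a gripper value outside its range is refused whole. The fingers move at their own pace and stop on an object; "squeeze" is the grip in N (left out, the last holds). Time passes only in rows, so rows that repeat a pose let the fingers close. It gives the time, the measured TCP pose, the force, the opening and the grip force at its end, in the units of the state.
- r.get_obs(): the state, without advancing time (a new reading comes with each control period).
- r.capture(name): name is "side" or "top" or "wrist"; returns a dict with "frame" (384x512x3 uint8, red, green, blue), "fovy" (degrees; the focal length in pixels is half the picture's height over the tangent of half this angle, whatever the lens; pixels are square), "cx", "cy" (the principal point, pixels), "R" (3x3) and "t" (3): a world point X has camera coordinates R X + t. Camera axes: x right, y down, z forward; pixel columns grow to the right and rows downward; lengths in m; the calibration is good to about 2 mm. A picture is of the moment at which its call begins. There is no depth.
- r.close_job(): hands the job in; it is judged then, once.
The state is a dict: "time_s": time; "q": joint angles; "joint_vel": joint speeds; "tau": joint torques, N m; "tool_pos": TCP position; "ee_rot": TCP orientation; "force": force on the tool from outside, world axes, zero at the start; "ft_torque": the same for the moment, N m; "grip_width": finger opening in m; "grip_force": force on a finger pad.
Only numpy, scipy, OpenCV 4.12 (cv2) and the standard library are available. Lean on these libraries where they do the work, as an engineer would, in place of code of your own. Each camera call takes 0.05 s, during which the arm holds its last target. There are 200 camera calls.

## Working session

There is one attempt and no reset: what is moved stays moved. The work goes in short steps, Python scripts to look and compute and a tool call to move; the robot and the scene stay as the last step left them, time stands still between calls to the robot, and variables do not carry over. Pictures are saved under pics/ and viewed, at most 10 in all, crops included, and the job is handed in when it is done.

Besides the shell and the picture viewer there is one more tool, called as name(argument=value, ...), one argument or row to a line, values as JSON. servo_tool: Moves the arm, as the interface text tells. Its arguments: {"type":"object","properties":{"rows":{"type":"array"},"squeeze":{"type":"number"}},"required":["rows"]}

```bash
mkdir -p pics && python3 - <<'E'
from cell import r
import cv2,pickle
o=r.get_obs();print(o)
d={}
for n in("side","top"):
    c=r.capture(n);d[n]=c;cv2.imwrite(f"pics/{n}0.png",c["frame"][:,:,::-1]);print(n,c["fovy"],c["cx"],c["cy"],c["R"],c["t"])
pickle.dump(d,open("c0.pkl","wb"))
E
```

```text
{'time_s': 0.0, 'q': array([ 5.15437409e+01,  1.79604977e+01,  8.58531567e+01,  3.42865250e-04,
        7.62601605e+01, -1.28011656e+01]), 'joint_vel': array([-0.12473234, -0.08347124, -0.00241404, -0.04531107, -0.04012161,
        0.01685655]), 'tau': array([ 4.37318949e-04, -4.12264681e+01, -2.59743655e+01, -1.65205865e-04,
        4.11902613e-03,  1.90010303e-05]), 'tool_pos': array([0.2271626 , 0.47303531, 0.23073126]), 'ee_rot': array([[-9.01415898e-01,  4.32953497e-01, -8.05775770e-04],
       [ 4.32954149e-01,  9.01415384e-01, -1.00524116e-03],
       [ 2.91116002e-04, -1.25500432e-03, -9.99999170e-01]]), 'force': array([ 0.12762473, -0.83405323, -0.49595716]), 'ft_torque': array([0.00143419, 0.02827511, 0.01431495]), 'grip_force': 0.0, 'grip_width': 0.08539447579085688}
side 42.39907361062303 260.4876308188795 194.81905968088068 [[ 0.92389841 -0.38260844  0.00474526]
 [-0.22151812 -0.54493744 -0.80868592]
 [ 0.31199593  0.74609247 -0.58822153]] [-0.57152774  0.21079241  1.55422069]
top 42.84380543222889 251.29817795513605 194.17385697156516 [[-0.06473261 -0.99789578 -0.00370275]
 [-0.97447229  0.06401162 -0.21518893]
 [ 0.21497315 -0.01032151 -0.97656542]] [0.03636616 0.63626127 1.74215213]
```

View pics/side0.png

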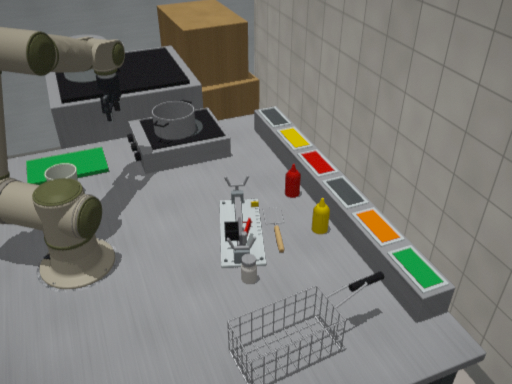

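View pics/top0.png

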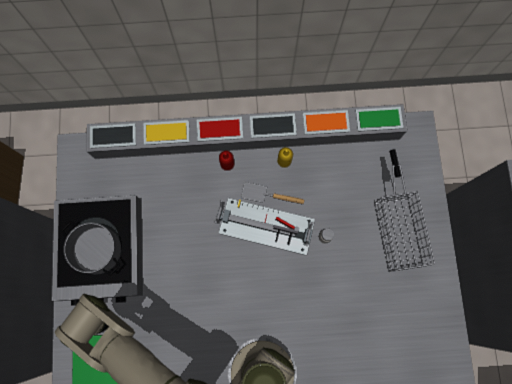

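The side view shows the rest at about (240,230), with the mark near (255,204) and the lever near (248,227). In the top view the plate is at about (266,226), the lever near (286,223) and the mark near (239,203). I'll zoom in on both.

```bash
python3 - <<'E'
import pickle,cv2,numpy as np
d=pickle.load(open("c0.pkl","rb"))
a=d["top"]["frame"][190:260,205:325];b=d["side"]["frame"][172:272,205:305]
a=cv2.resize(a,None,fx=6.5,fy=6.5,interpolation=cv2.INTER_CUBIC);cv2.imwrite("pics/topz.png",a[:,:,::-1])
b=cv2.resize(b,None,fx=6,fy=6,interpolation=cv2.INTER_CUBIC);cv2.imwrite("pics/sidez.png",b[:,:,::-1])
E
```

```text
(no output)
```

View pics/topz.png

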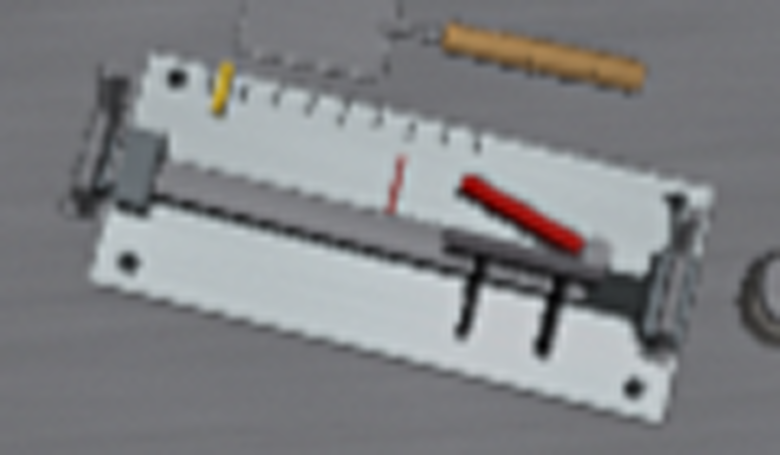

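View pics/sidez.png

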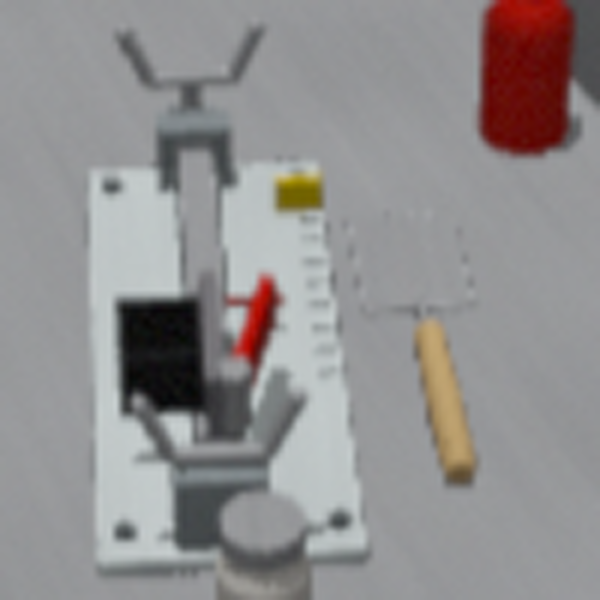

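The top zoom shows the pointer at (391,213)–(402,155), the mark's top at (223,87), the cheeks ending at (462,333) and (543,352), and the lever open. Plate corners are (152,52), (714,188), (662,422) and (90,283).

```bash
cat > h.py <<'E'
import numpy as np,cv2
def ray(c,p,z):
    f=c["frame"].shape[0]/2/np.tan(np.radians(c["fovy"]/2))
    p=np.atleast_2d(p).astype(float)
    d=np.c_[(p-[c["cx"],c["cy"]])/f,np.ones(len(p))]@c["R"]
    o=-c["R"].T@c["t"]
    return o+d*((z-o[2])/d[:,2])[:,None]
E
python3 - <<'E'
import pickle,cv2,numpy as np
from h import *
d=pickle.load(open("c0.pkl","rb"));T=d["top"];S=d["side"]
tz=lambda p:(np.array(p,float)+.5)/6.5-.5+[205,190]
sz=lambda p:(np.array(p,float)+.5)/6-.5+[205,172]
np.set_printoptions(precision=4,suppress=True)
def show(n,P,yaw,O):
    R=np.array([[np.cos(yaw),-np.sin(yaw)],[np.sin(yaw),np.cos(yaw)]])
    print(n,P[:,:2].tolist() if 0 else P[:,:2].round(4).tolist(),"rest:",((P[:,:2]-O)@R).round(4).tolist())
pc=ray(T,tz([(152,52),(714,188),(662,422),(90,283)]),.012)
# plate mask
m=cv2.inRange(T["frame"],(165,175,175),(255,255,255));m[:190]=0;m[262:]=0;m[:,:205]=0;m[:,318:]=0
ys,xs=np.nonzero(m);W=ray(T,np.c_[xs,ys],.012)[:,:2]
rc=cv2.minAreaRect((W*1000).astype(np.float32));print(len(xs),rc)
yv=(pc[0]+pc[3]-pc[1]-pc[2])[:2];yaw=np.arctan2(-yv[0],yv[1]);O=pc[:,:2].mean(0)
print("yaw",yaw,"O",O,"len",np.linalg.norm(pc[0]-pc[1]),np.linalg.norm(pc[3]-pc[2]),np.linalg.norm(pc[0]-pc[3]),np.linalg.norm(pc[1]-pc[2]))
sc=ray(S,sz([(320,163),(366,557),(98,566),(90,170)]),.012)
show("sidecorners",sc,yaw,O)
show("pointer tip/base",ray(T,tz([(402,155),(391,213)]),.034),yaw,O)
show("mark top ends",ray(T,tz([(229,62),(218,114)]),.036),yaw,O)
show("cheek ends",ray(T,tz([(462,333),(543,352)]),.085),yaw,O)
show("cheek roots",ray(T,tz([(481,258),(557,277)]),.085),yaw,O)
show("web ends",ray(T,tz([(445,238),(606,270)]),.085),yaw,O)
show("lever tip/hinge",ray(T,tz([(466,184),(592,249)]),.083),yaw,O)
show("side mark top front edge",ray(S,sz([(277,181),(322,181)]),.036),yaw,O)
E
```

```text
1920 ((524.885498046875, -55.3046875), (336.1108093261719, 136.03311157226562), 71.94762420654297)
yaw -0.3058318864888374 O [ 0.5246 -0.0555] len 0.3374619913236298 0.338162365992388 0.1407520308395222 0.13966688026914026
sidecorners [[0.6422, 0.0816], [0.5347, -0.2437], [0.4047, -0.1977], [0.5102, 0.1276]] rest: [[0.0708, 0.1661], [0.0663, -0.1764], [-0.0716, -0.1717], [-0.0688, 0.1702]]
pointer tip/base [[0.5677, -0.0572], [0.5345, -0.0485]] rest: [[0.0416, 0.0113], [0.0073, 0.0096]]
mark top ends [[0.6284, 0.0389], [0.5983, 0.047]] rest: [[0.0706, 0.1212], [0.0393, 0.1199]]
cheek ends [[0.4569, -0.0812], [0.4435, -0.125]] rest: [[-0.0569, -0.0449], [-0.0564, -0.0907]]
cheek roots [[0.4979, -0.0949], [0.4845, -0.1361]] rest: [[-0.0137, -0.0456], [-0.014, -0.089]]
web ends [[0.5104, -0.0758], [0.4867, -0.1636]] rest: [[-0.0075, -0.0236], [-0.0037, -0.1145]]
lever tip/hinge [[0.5403, -0.0898], [0.4992, -0.157]] rest: [[0.0253, -0.028], [0.0063, -0.1045]]
side mark top front edge [[0.5996, 0.0446], [0.6242, 0.0346]] rest: [[0.0413, 0.118], [0.0678, 0.1159]]
```

```bash
cat >> h.py <<'E'
yaw=-0.31;O=np.array([.5246,-.0555])
ex=np.array([np.cos(yaw),np.sin(yaw),0]);ey=np.array([-np.sin(yaw),np.cos(yaw),0])
def rest2w(x,y,z):return np.r_[O,0]+ex*x+ey*y+[0,0,z]
def w2rest(P):
    v=np.array(P)-np.r_[O,0];return np.array([v@ex,v@ey,v[2]])
E
python3 - <<'E'
from h import *
from cell import r
o=r.get_obs();R=o["ee_rot"];t=rest2w(.003,-.066,.16)
print(t,R.T@(t-o["tool_pos"]),"roll",np.arctan2(R[:,0]@-0+R[:,1]@ex*0,1), "angles",np.arctan2(ex@R[:,1]*0+np.cross(R[:,1],ex)@R[:,2],R[:,1]@ex))
E
```

```text
Traceback (most recent call last):
ValueError: matmul: Input operand 1 does not have enough dimensions (has 0, gufunc core with signature (n?,k),(k,m?)->(n?,m?) requires 1)
```

```bash
cat >> h.py <<'E'
def plan(o,t):
    """shift in tool axes to world point t, roll so that tool y lies along the rest's +x"""
    R=o["ee_rot"];y=R[:,1]
    print("target",t.round(4),"shift",(R.T@(t-o["tool_pos"])).round(4),"roll",round(float(np.arctan2(np.cross(y,ex)@R[:,2],y@ex)),4),
      "tcp rest",w2rest(o["tool_pos"]).round(4),"tool z",R[:,2].round(4),"F rest",np.round([o["force"]@ex,o["force"]@ey,o["force"][2]],2),"w",round(o["grip_width"],4),"gf",o["grip_force"],"t",o["time_s"])
E
python3 - <<'E'
from h import *
from cell import r
plan(r.get_obs(),rest2w(.003,-.066,.16))
E
```

```text
target [ 0.5073 -0.1193  0.16  ] shift [-0.509  -0.4125  0.0711] roll 1.433 tcp rest [-0.4445  0.4126  0.2308] tool z [-7.e-04 -9.e-04 -1.e+00] F rest [-0.35  0.19 -0.51] w 0.0853 gf 0.0 t 0.1
```

servo_tool(
  rows=[
    [0.072,[-0.05,-0.04,0],0.14],
    [0.072,[-0.1,-0.08,0],0.28],
    [0.072,[-0.15,-0.12,0],0.42],
    [0.072,[-0.2,-0.16,0],0.56],
    [0.072,[-0.25,-0.2,0],0.7],
    [0.072,[-0.3,-0.24,0],0.84],
    [0.072,[-0.35,-0.28,0],0.98],
    [0.072,[-0.4,-0.32,0.01],1.12],
    [0.072,[-0.45,-0.365,0.02],1.26],
    [0.072,[-0.49,-0.395,0.04],1.38],
    [0.072,[-0.509,-0.4125,0.071],1.433],
    [0.072,[-0.509,-0.4125,0.071],1.433],
    [0.072,[-0.509,-0.4125,0.071],1.433],
    [0.072,[-0.509,-0.4125,0.071],1.433],
    [0.072,[-0.509,-0.4125,0.071],1.433],
  ],
)

```text
time_s: 1.98
tool_pos: [0.5077, -0.1184, 0.1611]
ee_rot: [[0.304, 0.953, 0.001], [0.953, -0.304, -0.001], [-0.0, 0.001, -1.0]]
force: [-0.2, 0.6, -0.2]
grip_width: 0.0718
grip_force: 0.0
```

```bash
python3 - <<'E'
from h import *
from cell import r
import pickle
plan(r.get_obs(),rest2w(.003,-.066,.05))
c=r.capture("wrist");pickle.dump(c,open("w1.pkl","wb"));cv2.imwrite("pics/w1.png",c["frame"][:,:,::-1])
E
```

```text
target [ 0.5073 -0.1193  0.05  ] shift [-0.0009 -0.0002  0.1111] roll 0.0012 tcp rest [ 0.0031 -0.065   0.1611] tool z [ 1.3e-03 -6.0e-04 -1.0e+00] F rest [-0.34  0.54 -0.22] w 0.0718 gf 0.0 t 1.975
```

View pics/w1.png

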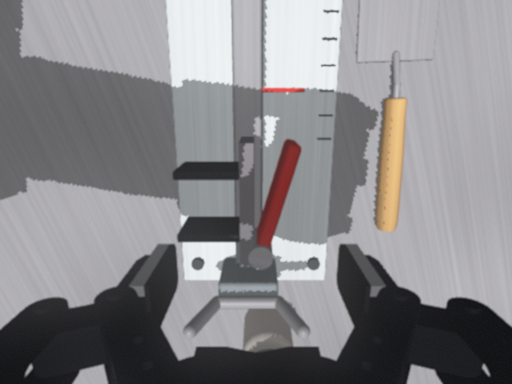

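The wrist view shows the pointer at (265–303,90), the cheek tops near rows 166 and 225, the web top around columns 241–256, and the lever from (262,250) to (292,145). I'll check these against the rest frame.

```bash
python3 - <<'E'
import pickle
from h import *
c=pickle.load(open("w1.pkl","rb"))
f=c["frame"]
def s(n,P,z):print(n,[w2rest(p).round(4).tolist()[:2] for p in ray(c,P,z)])
hsv=cv2.cvtColor(f,cv2.COLOR_RGB2HSV)
red=((hsv[...,0]<8)|(hsv[...,0]>172))&(hsv[...,1]>150)
p=red.copy();p[100:]=0;ys,xs=np.nonzero(p);print(xs.min(),xs.max(),ys.min(),ys.max(),ys.mean())
s("pointer",[(xs.max(),ys[xs>xs.max()-5].mean()),(xs.min(),ys[xs<xs.min()+5].mean())],.034)
s("lever",[(292,143),(261,257)],.083)
dark=(f.max(2)<45)
for col in (190,205,220,230):print(col,np.nonzero(dark[150:245,col])[0][[0,-1]]+150, [int(v) for v in f[155:245:3,col,1]])
print([int(v) for v in f[155,230:270,1]],[int(v) for v in f[200,225:275,1]])
s("plate -y corners",[(184,280),(326,280)],.012)
s("plate edges",[(166,0),(175,60),(342,0),(338,80)],.012)
E
```

```text
263 302 89 90 89.50632911392405
pointer [[0.0372, 0.0129], [0.0072, 0.0129]]
lever [[0.0255, -0.0221], [0.0056, -0.1045]]
190 [163 168] [150, 149, 112, 43, 42, 44, 46, 49, 81, 148, 147, 149, 149, 148, 149, 148, 148, 149, 149, 148, 145, 48, 50, 51, 51, 52, 52, 53, 53, 195]
205 [163 170] [153, 152, 117, 45, 46, 42, 48, 47, 83, 155, 152, 153, 154, 153, 152, 153, 151, 151, 152, 151, 146, 46, 49, 48, 49, 50, 51, 52, 54, 197]
220 [163 170] [155, 156, 118, 44, 42, 43, 47, 47, 84, 154, 155, 153, 155, 155, 153, 154, 153, 154, 154, 154, 148, 45, 47, 48, 47, 49, 51, 53, 50, 201]
230 [163 222] [155, 154, 118, 43, 43, 44, 47, 45, 83, 154, 154, 153, 152, 154, 152, 152, 152, 152, 151, 153, 146, 44, 45, 44, 48, 47, 46, 58, 49, 198]
[155, 153, 149, 131, 107, 100, 105, 107, 100, 91, 84, 91, 110, 134, 144, 145, 145, 147, 147, 144, 145, 146, 142, 122, 106, 104, 108, 109, 110, 107, 97, 91, 111, 139, 150, 152, 150, 150, 150, 150] [151, 151, 148, 152, 152, 152, 151, 150, 145, 124, 100, 99, 106, 105, 93, 84, 82, 83, 82, 83, 83, 83, 83, 83, 83, 82, 83, 80, 84, 95, 104, 109, 109, 107, 105, 93, 89, 120, 144, 147, 123, 82, 47, 38, 39, 42, 44, 43, 43, 44]
plate -y corners [[-0.0689, -0.165], [0.0707, -0.1649]]
plate edges [[-0.0684, 0.0799], [-0.0643, 0.0364], [0.0687, 0.0802], [0.0697, 0.0212]]
```

servo_tool(
  rows=[
    [0.072,[-0.002,-0.002,0.03],0],
    [0.072,[-0.002,-0.002,0.06],0],
    [0.072,[-0.002,-0.002,0.08],0],
    [0.072,[-0.002,-0.002,0.095],0],
    [0.072,[-0.002,-0.002,0.112],0],
    [0.072,[-0.002,-0.002,0.112],0],
    [0.072,[-0.002,-0.002,0.112],0],
  ],
)

```text
time_s: 2.9
tool_pos: [0.5055, -0.1204, 0.0491]
ee_rot: [[0.305, 0.952, 0.001], [0.952, -0.305, -0.001], [-0.0, 0.001, -1.0]]
force: [0.5, -0.1, 0.4]
grip_width: 0.0722
grip_force: 0.0
```

```bash
python3 - <<'E'
from h import *
from cell import r
import pickle
plan(r.get_obs(),rest2w(.001,.045,.05))
c=r.capture("wrist");pickle.dump(c,open("w2.pkl","wb"))
d=r.capture("side")
im=np.hstack([c["frame"],cv2.resize(d["frame"][172:272,205:280],(288,384))])
cv2.imwrite("pics/w2.png",im[:,:,::-1])
E
```

```text
target [ 0.5393 -0.013   0.05  ] shift [ 0.1126 -0.0006 -0.0009] roll 0.0002 tcp rest [ 0.0016 -0.0676  0.0491] tool z [ 1.2e-03 -6.0e-04 -1.0e+00] F rest [0.54 0.06 0.39] w 0.0722 gf 0.0 t 2.9
```

View pics/w2.png

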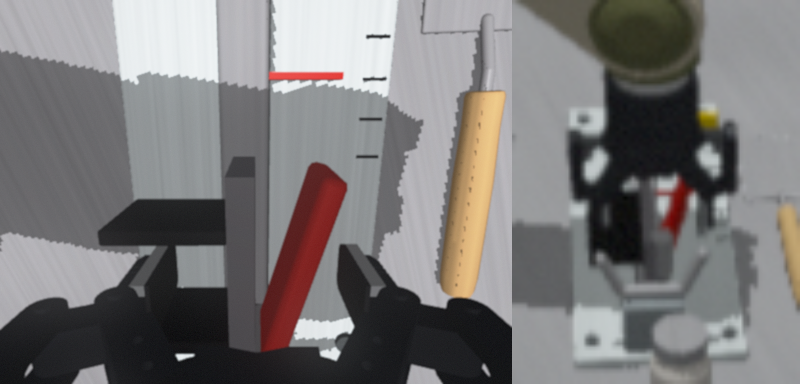

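The left finger stands in the pocket beyond the web, and the right finger is outside the lever with clearance. The pointer is at row 76. Now I'll pull most of the way.

servo_tool(
  rows=[
    [0.072,[0.005,0,0],0],
    [0.072,[0.01,0,0],0],
    [0.072,[0.016,0,0],0],
    [0.072,[0.024,0,0],0],
    [0.072,[0.032,0,0],0],
    [0.072,[0.04,0,0],0],
    [0.072,[0.048,0,0],0],
    [0.072,[0.056,0,0],0],
    [0.072,[0.064,0,0],0],
    [0.072,[0.072,0,0],0],
    [0.072,[0.08,0,0],0],
    [0.072,[0.088,0,0],0],
    [0.072,[0.095,0,0],0],
    [0.072,[0.1,0,0],0],
    [0.072,[0.1,0,0],0],
    [0.072,[0.1,0,0],0],
  ],
)

```text
time_s: 5.0
tool_pos: [0.5356, -0.0252, 0.0485]
ee_rot: [[0.305, 0.952, 0.0], [0.952, -0.305, -0.0], [-0.0, 0.0, -1.0]]
force: [-1.6, -4.4, 2.2]
grip_width: 0.0716
grip_force: 2.1
```

```bash
python3 - <<'E'
from h import *
from cell import r
import pickle
plan(r.get_obs(),rest2w(.001,.045,.05))
c=r.capture("wrist");pickle.dump(c,open("w3.pkl","wb"))
cv2.imwrite("pics/w3.png",c["frame"][:,:,::-1])
E
```

```text
target [ 0.5393 -0.013   0.05  ] shift [ 0.0128 -0.0002 -0.0015] roll 0.0001 tcp rest [0.0012 0.0322 0.0485] tool z [ 1.e-04 -3.e-04 -1.e+00] F rest [-0.16 -4.64  2.22] w 0.0716 gf 2.0593030750751495 t 5.0
```

View pics/w3.png

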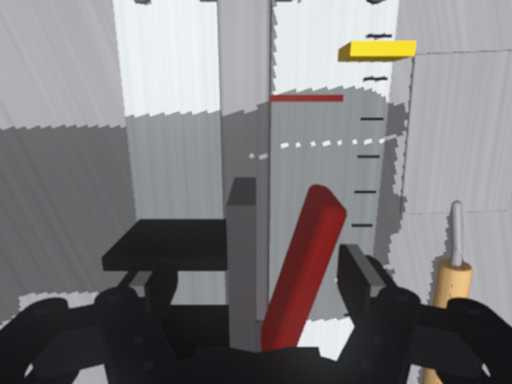

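The leg is following: the pointer is at (270–343, 98), the mark's top spans rows 41–54 starting at column 340, and the lever is still open.

```bash
cat >> h.py <<'E'
def gap(c):
    f=c["frame"];hsv=cv2.cvtColor(f,cv2.COLOR_RGB2HSV)
    red=((hsv[...,0]<8)|(hsv[...,0]>172))&(hsv[...,1]>100);red[:,:275]=0;red[:,337:]=0;red[165:]=0
    ys,xs=np.nonzero(red)
    P=np.array([w2rest(p) for p in ray(c,np.c_[xs,ys],.034)])
    y=(hsv[...,0]>20)&(hsv[...,0]<35)&(hsv[...,1]>180);y[180:]=0
    b=y&(f[...,0]>215)
    yy,xx=np.nonzero(b);M=np.array([w2rest(p) for p in ray(c,np.c_[xx,yy],.036)])
    ya,xa=np.nonzero(y)
    print("red rows",ys.min(),ys.max(),"pointer y",P[:,1].mean().round(4),"| bright mark rows",yy.min(),yy.max(),"all",ya.min(),ya.max(),"cols",xa.min(),xa.max(),
     "mark y mean",M[:,1].mean().round(4),"span",M[:,1].min().round(4),M[:,1].max().round(4),"gap",(M[:,1].mean()-P[:,1].mean()).round(4))
    print("col368 rg",[tuple(int(v) for v in f[k,368,:2]) for k in range(ya.min()-2,ya.max()+3)])
E
python3 - <<'E'
import pickle
from h import *
gap(pickle.load(open("w3.pkl","rb")))
E
```

```text
red rows 95 100 pointer y 0.1033 | bright mark rows 42 55 all 42 59 cols 349 414 mark y mean 0.1234 span 0.1208 0.126 gap 0.0201
col368 rg [(239, 232), (246, 230), (248, 229), (248, 229), (248, 228), (248, 229), (248, 230), (248, 228), (248, 229), (248, 228), (248, 229), (248, 228), (248, 228), (248, 230), (248, 228), (233, 203), (172, 145), (120, 101), (108, 92), (110, 93), (119, 105), (156, 150)]
```

servo_tool(
  rows=[
    [0.072,[0.006,0,0],0],
    [0.072,[0.012,0,0],0],
    [0.072,[0.017,0,0],0],
    [0.072,[0.019,0,0],0],
    [0.072,[0.019,0,0],0],
    [0.072,[0.019,0,0],0],
  ],
)

```text
time_s: 5.8
tool_pos: [0.5413, -0.0071, 0.0483]
ee_rot: [[0.305, 0.952, 0.0], [0.952, -0.305, -0.0], [-0.0, 0.0, -1.0]]
force: [-1.4, -4.6, 2.9]
grip_width: 0.072
grip_force: 2.1
```

```bash
python3 - <<'E'
from h import *
from cell import r
import pickle
plan(r.get_obs(),rest2w(.001,.045,.05))
c=r.capture("wrist");pickle.dump(c,open("w4.pkl","wb"))
cv2.imwrite("pics/w4.png",c["frame"][:,:,::-1]);gap(c)
E
```

```text
target [ 0.5393 -0.013   0.05  ] shift [-0.0062 -0.0002 -0.0017] roll -0.0002 tcp rest [0.0012 0.0512 0.0483] tool z [ 1.e-04 -0.e+00 -1.e+00] F rest [ 0.02 -4.79  2.94] w 0.072 gf 2.1380147337913513 t 5.8
red rows 95 100 pointer y 0.1223 | bright mark rows 88 99 all 88 99 cols 347 409 mark y mean 0.1244 span 0.1217 0.1264 gap 0.0021
col368 rg [(212, 215), (182, 172), (161, 140), (158, 133), (159, 134), (159, 135), (159, 134), (158, 134), (158, 134), (158, 134), (157, 134), (159, 135), (158, 135), (157, 135), (155, 136), (145, 138)]
```

View pics/w4.png

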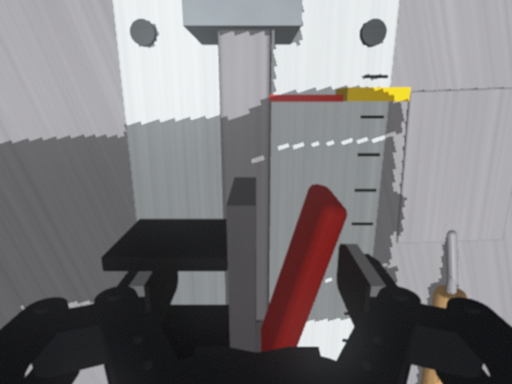

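The pointer line (rows 95–100) lies alongside the mark's top (rows 88–101), about 1.5–2 mm short of its centre. I'll nudge on and hold with the lever open.

servo_tool(
  rows=[
    [0.072,[0.0015,0,0],0],
    [0.072,[0.0015,0,0],0],
    [0.072,[0.0015,0,0],0],
    [0.072,[0.0015,0,0],0],
    [0.072,[0.0015,0,0],0],
    [0.072,[0.0015,0,0],0],
  ],
)

```text
time_s: 6.6
tool_pos: [0.5418, -0.0056, 0.0483]
ee_rot: [[0.305, 0.952, 0.0], [0.952, -0.305, -0.0], [-0.0, 0.0, -1.0]]
force: [-1.2, -5.1, 3.8]
grip_width: 0.0718
grip_force: 2.6
```

```bash
python3 - <<'E'
from h import *
from cell import r
plan(r.get_obs(),rest2w(.001,.045,.05))
c=r.capture("wrist");gap(c)
E
```

```text
target [ 0.5393 -0.013   0.05  ] shift [-0.0077 -0.0002 -0.0017] roll -0.0 tcp rest [0.0012 0.0527 0.0483] tool z [ 0.e+00 -1.e-04 -1.e+00] F rest [ 0.44 -5.22  3.78] w 0.0718 gf 2.569134458899498 t 6.6
red rows 95 101 pointer y 0.1239 | bright mark rows 92 101 all 92 103 cols 347 408 mark y mean 0.1248 span 0.1224 0.1262 gap 0.0009
col368 rg [(150, 145), (153, 133), (156, 133), (158, 134), (157, 135), (158, 135), (159, 136), (158, 135), (159, 134), (158, 133), (158, 135), (158, 134), (157, 133), (156, 135), (150, 138), (140, 139)]
```

servo_tool(
  rows=[
    [0.06,[0,0,0],0],
    [0.05,[0,0,0],0],
    [0.04,[0,0,0],0],
    [0.03,[0,0,0],0],
    [0.022,[0,0,0],0],
    [0.01,[0,0,0],0],
    [0.01,[0,0,0],0],
    [0.01,[0,0,0],0],
    [0.01,[0,0,0],0],
    [0.01,[0,0,0],0],
    [0.01,[0,0,0],0],
    [0.01,[0,0,0],0],
  ],
  squeeze=30,
)

```text
time_s: 8.15
tool_pos: [0.5411, -0.0053, 0.0483]
ee_rot: [[0.305, 0.952, -0.002], [0.952, -0.305, 0.0], [-0.0, -0.002, -1.0]]
force: [-6.9, -4.0, 7.2]
grip_width: 0.0195
grip_force: 34.3
```

```bash
python3 - <<'E'
from h import *
from cell import r
plan(r.get_obs(),rest2w(.001,.045,.05))
c=r.capture("wrist");cv2.imwrite("pics/w5.png",c["frame"][:,:,::-1]);gap(c)
E
```

```text
target [ 0.5393 -0.013   0.05  ] shift [-0.0078  0.0006 -0.0017] roll 0.0004 tcp rest [0.0004 0.0528 0.0483] tool z [-1.8e-03  2.0e-04 -1.0e+00] F rest [-5.3  -5.95  7.22] w 0.0195 gf 34.28452670574188 t 8.15
red rows 95 101 pointer y 0.1239 | bright mark rows 92 101 all 92 103 cols 349 410 mark y mean 0.1248 span 0.1225 0.1263 gap 0.0009
col368 rg [(158, 156), (152, 136), (157, 132), (159, 134), (159, 135), (158, 134), (159, 135), (159, 135), (157, 134), (158, 134), (157, 134), (156, 134), (159, 135), (156, 134), (152, 136), (143, 139)]
```

View pics/w5.png

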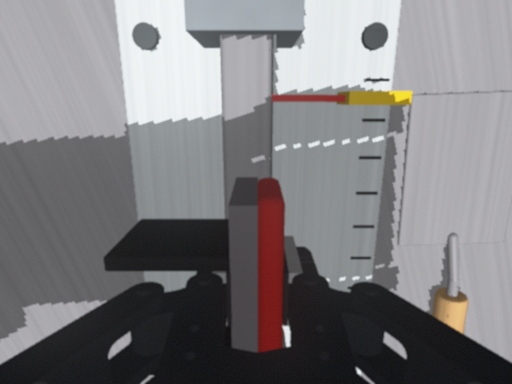

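The lever lies flat along the web (columns 258–284, opening 19.5 mm). The pointer at row 98 meets the middle of the mark (rows 92–103). I'm handing it in.

```bash
python3 -c "
from cell import r
print(r.close_job())"
```

```text
the job is handed in; nothing more can be done
None
```

I handed the job in at about 8 s of the 32 s limit: the pointer measured about 1 mm from the mark's centre, the lever was squeezed shut between the fingers at about 34 N, and the grip was still holding; the interface gave no verdict.

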